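# Bring a router table up to run with its dust extraction

### The arm

A 7-joint arm with a two-finger parallel gripper is mounted at the origin on the work surface. World frame = base frame: x ahead of the robot, y to its left, z up, the work surface at z = 0. Lengths are in m, angles in rad, forces in N, time in s.
With the tool pointing down it reaches from about 0.4 to 0.85 m from the base axis. Payload 4.5 kg.
Tool frame: the origin (TCP) lies on the centre line of the jaws, within the pads' length; the fingertips stand r.tcp_to_tips ahead of it and the grasp point (between the pads) lies 11 mm behind it (r.tcp_to_tips is the distance from the TCP to the fingertips, in m); y points along the fingers, x is the direction in which the jaws open and shut, and the axes are right-handed (so a half turn about y gives the same grasp; the last joint's range is limited). The gripper opens to 88 mm and grips with 3 to 60 N. Pads are 18 mm wide; open, the fingers measure 123 mm over their backs; the gripper's body (75 mm by 187 mm) begins 45 mm behind the grasp point.
Start: joints at [1.246, 0.689, -0.195, 1.565, 0.157, 0.902, -0.215], TCP at [0.219, -0.585, 0.247] pointing down, gripper open.
Joint ranges: [-3.01, 3.01], [-0.46, 2.08], [-1.47, 1.51], [0.13, 2.56], [-1, 4.14], [0.04, 2.09], [-2.66, 2.66]. Speed limits (rad/s): [2.57, 2.57, 3.14, 3.14, 3.14, 3.14, 3.14].

### API

Orientations are given as a unit quaternion [x, y, z, w].
In Python, from plant import r gives the robot as it stands. The module is installed in compiled form; this text tells all that it offers.
- The arm moves only by the shell command python3 -m inch 'ROWS' [OPENING] [FORCE]. ROWS is text: rows parted by semicolons, each of 4 numbers parted by spaces: the shift along the tool's x, y, z in mm, then the turn about the tool's y in degrees. In form: x y z spin; .... A call has 1 to 10 rows; each row is the pose to reach, as a shift and turn from the pose commanded when the call began, along the tool's axes at that moment; what a row does not reach only later rows make up. A row lasts 1/10 s, in which the tool goes at most 50 mm and 8.59 degrees, less where a joint would pass 70% of its speed; a pose out of reach is approached as far as the arm can. A call with a gripper value outside its range is refused whole. OPENING is the gripper command: -1 is shut, 1 is fully open, values between are in proportion, set as the call begins (- or left out, the last holds). The fingers move at their own pace and stop on an object; FORCE is the grip in N (left out, the last holds). Time passes only in rows, so rows that repeat a pose let the fingers close. It gives the time, the measured TCP pose, the force and the opening at its end, in the units of the state.
- r.get_state(): the state, without advancing time (a new reading comes with each control period).
- r.snapshot(name): name is "scene" or "side" or "wrist"; returns a dict with "frame" (420x560x3 uint8, red, green, blue), "intrinsics" (3x3 intrinsics, pixels), "dist_coeffs" ([k1, k2, p1, p2, k3] as OpenCV has them; the pictures are not rectified), "R" (3x3) and "t" (3): a world point X has camera coordinates R X + t. Camera axes: x right, y down, z forward; pixel columns grow to the right and rows downward; lengths in m; the calibration is good to about 2 mm. A picture is of the moment at which its call begins. There is no depth.
- r.finish_job(): hands the job in, once; it reports no verdict.
Trained networks look in the newest picture that a camera, given by its name, has taken for a name from the list of things; names that differ only in an ending like _2 or _b are one class to them, and where a whole thing is asked for, a point or a joint stands for the part that bears it (a point fixed in the world has none). Each returns a list of dicts, best first, with "p" (0 to 1); they miss things now and then, are a little off and sometimes report something else, mostly with a low value. They report only what shows in the picture. A call takes as long as a camera call. They do not tell look-alikes from the thing itself.
- r.trace(camera, name): "region" (420x560 bool, what is visible of it) and "centre" ([row, column] in pixels, amid what is visible of it).
- r.tip_of(camera, name): "centre" ([row, column] in pixels: a listed point, or the origin of a listed thing).
The state is a dict: "clock": time; "q": joint angles; "qd": joint speeds; "joint_torque": joint torques, N m; "tool_pos": TCP position; "eef_rot": TCP orientation; "contact_force": force on the tool from outside, world axes, zero at the start; "moment": the same for the moment, N m; "opening": opening from 0.0 (shut) to 1.0 (fully open).
Only numpy, scipy, OpenCV 4.12 (cv2) and the standard library are available. Lean on these libraries where they do the work, as an engineer would, in place of code of your own. Each camera call takes 0.05 s, during which the arm holds its last target.

### The job

Get the router table ready for a cut, pressing with the fingertips: push the raised blade of the idle side port's blast gate fully down so that the port is shut, then switch the extractor on by pressing down the proud far end of its rocker, and last press the raised start button on the router station and let it come up again. Lift nothing, leave the fence's own blast gate open, do not press the mushroom stop button, and leave the loose things on the bench where they are.

Things in the scene. Friction and masses are not known exactly. Their poses are not given: they have to be found in the camera images.
- router_table: Fixed fence, dust hood and grey 63 mm dust pipe in one piece. Origin on the bench at the cutter axis; x away from the fence face to its back, y along the fence (left), z up. Fence y +-250 mm, x 0 to 58, 85 high; hood 100 high behind it. Pipe along y at x 115, axis 66 high: fence gate at y 90, tee down at y 165, side port gate at y 265, open mouth at y 330. Position and small yaw vary.
- gate_side_cap (a point): Middle of the top of the black cap on the blade of the idle SIDE PORT's blast gate (next to the open pipe mouth, the farther left of the two upright aluminium gates, each 100 x 16 mm, top 118 mm above the bench). Cap 66 mm (router table x) by 22 mm (y), 12 high, on a 3 mm steel blade. Its top is 134 mm above the bench when shut, plus the joint value when open.
- gate_side (a joint): Height of the side port's blade above shut, m: 0 = fully down, gate shut; starts between 0.040 and 0.060 (open); stop at 0.066. It slides straight up and down with about 4 N of friction and stays where it is left.
- gate_fence_cap (a point): Centre of the top face of the same kind of cap on the FENCE's own blast gate (the gate nearer the dust hood, 175 mm to the right of the other). It is open and must stay open.
- gate_fence (a joint): Height of the fence gate's blade above shut, m; starts between 0.050 and 0.060 and must stay there.
- extractor_switch: Extractor switch: fixed white box 86 x 86 mm, 50 high, one grey rocker 56 mm (x) by 40 mm (y) on top, two facets in a shallow V. Origin on the bench under its centre; x along the rocker towards the end to press (away from the robot, but for a small yaw), z up. Stands left or right in front of the fence, and changes places with the router station between runs.
- rocker_proud_end (a point): Point on the rocker's far facet (+x of the box), 21 mm from its pivot line, in the middle of the width; the place to press. When off this facet slopes up to its far end and stands proud: the point is 68 mm above the bench. When on the facet lies level, 63 mm above the bench, and the near facet stands proud. Moves with the rocker.
- extractor_rocker (a joint): Rocker angle, rad: 0 = off (far end proud), 0.24 = on (far end down to the stop). It turns with stiff friction and stays where it is left; pressing at the given point takes about 4 N all the way to the stop.
- router_station: Router station: fixed grey box 72 mm (x) by 126 mm (y), 58 high, with two black push buttons on top in aluminium collars (34 mm across, 4 high): raised start button 32 mm from the centre towards +y, mushroom stop button 32 mm towards -y. Origin on the bench under its centre, z up; x away from the robot, but for a small yaw.
- start_top (a point): Centre of the top of the start button: plain round, 26 mm across, top 12 mm above the box lid, 70 mm above the bench. Moves with the button.
- start_button (a joint): Travel of the start button, m: 0 = up, 0.005 = fully pressed. A spring returns it; about 1.4 N to begin and 5 N to press fully.
- stop_top (a point): Centre of the top of the mushroom stop button: a domed head 40 mm across, wider and taller than the start button, top 84.5 mm above the bench. Not to be touched.
- stop_button (a joint): Travel of the stop button, m: 0 = up, 0.005 = pressed. Must stay up.
- push_block: Loose wooden push block, 120 x 70 mm, 64 mm high with its handle bar along x; origin under its centre. Lies in front of the fence. Leave alone.
- rail_offcut: Loose offcut of rail with a rebated edge, 200 x 60 x 22 mm, lying to the left of the fence; origin under its centre, x along it. Leave alone.
- collet_spanner: Loose steel spanner, 160 mm long, lying flat in front of the fence, x along it. Leave alone.
- wax_tin: Loose jar of table wax, 60 mm across, 75 mm high, behind the fence on the right; origin under its centre. Leave alone.
Not all that is in view belongs to the job. Leave any orange or red look-alike of the router_station alone.

How it is judged:
On the way, in this order (a step that is already met when the one before it is completed fails the run):
1. the side port's blast gate is shut (blade within 3 mm of fully down), pushed by the fingers (value of joint gate_side below 0.003 m and contact force between the fingers and gate_side above 0.3 N), for 0.05 s.
2. the extractor's rocker is over to on, pressed by the fingers (value of joint extractor_rocker above 0.2 rad and contact force between the fingers and extractor_rocker above 0.3 N), for 0.05 s.
3. the router's start button is pressed at least 3.5 mm by the fingers (value of joint start_button above 0.0035 m and contact force between the fingers and start_button above 0.3 N), for 0.05 s.
At the end, for the whole second after the job is handed in: The side port's blade is within 3 mm of fully down, the rocker is on (over 0.20 rad), the start button has been pressed and has come back up (under 1 mm), the stop button is up, the fence's gate is still open, and no loose thing has moved more than 15 mm (value of joint gate_side below 0.003 m and value of joint extractor_rocker above 0.2 rad and value of joint each of start_button, stop_button below 0.001 m and value of joint gate_fence above 0.045 m and not (distance of push_block from where it was at the start of the episode above 0.015 m) and not (distance of rail_offcut from where it was at the start of the episode above 0.015 m) and not (distance of collet_spanner from where it was at the start of the episode above 0.015 m) and not (distance of wax_tin from where it was at the start of the episode above 0.015 m)); the robot touches nothing.
It fails at once if the mushroom stop button is pressed in by more than 1.5 mm (value of joint stop_button above 0.0015 m).
It fails at once if the start button is pressed before the extractor is on and the side gate shut (value of joint start_button above 0.0025 m and (value of joint extractor_rocker below 0.19 rad or value of joint gate_side above 0.004 m)).
It fails at once if the extractor is switched on while the side gate is still open (value of joint extractor_rocker above 0.15 rad and value of joint gate_side above 0.004 m).
It fails at once if the fence's gate blade is moved by more than 5 mm, or the side gate's blade is pulled up (distance of gate_fence_cap from where it was at the start of the episode above 0.005 m or value of joint gate_side above 0.063 m).
It fails at once if a loose thing on the bench is lifted or shifted by more than 15 mm (distance of any of push_block, rail_offcut, collet_spanner, wax_tin from where it was at the start of the episode above 0.015 m).
It also fails if it takes over 54 s, if anything falls off the work surface, if the arm or the gripper's body presses on something with over 40 N, if the wrist force passes 120 N, or if a joint passes its speed limit or range.

## Working session

There is one attempt and no reset: what is moved stays moved. The work goes in short steps, Python scripts to look and compute and a shell command to move; the robot and the scene stay as the last step left them, time stands still between calls to the robot, and variables do not carry over. Pictures are saved under pics/ and viewed, and the job is handed in when it is done.

```bash
mkdir -p pics; cat > h.py <<'E'
import numpy as np, cv2
from plant import r
from scipy.spatial.transform import Rotation as Ro
def snap(n,f=None):
    s=r.snapshot(n)
    if f: cv2.imwrite('pics/'+f,s['frame'][:,:,::-1])
    return s
def ray(s,rc):
    K=np.array(s['intrinsics']);d=np.array(s['dist_coeffs'])
    u=cv2.undistortPoints(np.array([[[rc[1],rc[0]]]],float),K,d)[0,0]
    R=np.array(s['R']);t=np.array(s['t']).ravel()
    return -R.T@t, R.T@np.array([u[0],u[1],1.])
def atz(s,rc,z):
    o,v=ray(s,rc);return o+v*(z-o[2])/v[2]
def tri(a,b):
    (o1,v1),(o2,v2)=a,b
    A=np.c_[v1,-v2];k=np.linalg.lstsq(A,o2-o1,rcond=None)[0]
    p,q=o1+k[0]*v1,o2+k[1]*v2
    return (p+q)/2,np.linalg.norm(p-q)
def proj(s,X):
    p,_=cv2.projectPoints(np.array(X,float).reshape(-1,1,3),cv2.Rodrigues(np.array(s['R']))[0],np.array(s['t'],float),np.array(s['intrinsics']),np.array(s['dist_coeffs']))
    return p[:,0]
E
python3 - <<'E'
from h import *
np.set_printoptions(precision=4,suppress=True)
S={c:snap(c,c+'0.png') for c in('scene','side','wrist')}
for n in ['gate_side_cap','gate_fence_cap','rocker_proud_end','start_top','stop_top','extractor_switch','router_station','router_table','rail_offcut','push_block','collet_spanner']:
    rr={}
    for c in S:
        L=r.tip_of(c,n)
        print(n,c,[(np.round(l['centre'],1).tolist(),round(l['p'],2)) for l in L[:3]])
        if L: rr[c]=ray(S[c],L[0]['centre'])
    if 'scene' in rr and 'side' in rr: print('   tri',*tri(rr['scene'],rr['side']))
st=r.get_state();print(st['clock'],st['tool_pos'],st['eef_rot'],st['opening'],r.tcp_to_tips)
print(Ro.from_quat(st['eef_rot']).as_matrix())
E
```

```text
gate_side_cap scene [([291.2, 270.1], 0.81), ([326.5, 400.8], 0.34)]
gate_side_cap side [([206.5, 173.5], 0.73), ([171.3, 214.5], 0.56)]
gate_side_cap wrist []
   tri [0.6676 0.1079 0.1836] 0.0061045002649075635
gate_fence_cap scene [([240.8, 222.9], 0.71)]
gate_fence_cap side [([170.6, 217.1], 0.6)]
gate_fence_cap wrist []
   tri [ 0.6594 -0.0733  0.176 ] 0.0014511955836064047
rocker_proud_end scene [([319.7, 405.9], 0.96), ([325.1, 399.6], 0.65)]
rocker_proud_end side []
rocker_proud_end wrist []
start_top scene [([151.6, 288.1], 0.44), ([140.1, 220.1], 0.42), ([174.3, 242.4], 0.38)]
start_top side [([181.0, 328.7], 0.63), ([207.2, 376.8], 0.56), ([154.8, 371.2], 0.36)]
start_top wrist [([13.8, 250.6], 0.65)]
   tri [ 0.3581 -0.1632  0.2201] 0.015795311099212526
stop_top scene [([161.1, 236.5], 0.61), ([126.1, 216.8], 0.56)]
stop_top side [([139.0, 381.5], 0.66), ([192.3, 391.4], 0.57), ([168.3, 339.5], 0.43)]
stop_top wrist [([51.3, 310.0], 0.92), ([97.0, 46.0], 0.65)]
   tri [ 0.3494 -0.4531  0.0899] 0.14050664719194234
extractor_switch scene [([325.3, 401.5], 0.92)]
extractor_sw
[... 706 characters left out ...]
2.5, 374.8], 0.7), ([185.4, 241.3], 0.17)]
rail_offcut side [([341.8, 145.3], 0.69), ([206.1, 173.7], 0.3)]
rail_offcut wrist []
   tri [ 0.5743  0.3698 -0.0063] 0.0017678946695237091
push_block scene [([229.6, 296.0], 0.95)]
push_block side [([242.5, 297.4], 0.74)]
push_block wrist []
   tri [ 0.4026 -0.0803  0.0097] 0.01215714889802122
collet_spanner scene [([258.7, 337.1], 0.57)]
collet_spanner side [([289.6, 266.5], 0.72), ([336.6, 198.6], 0.42)]
collet_spanner wrist []
   tri [0.3947 0.0884 0.0093] 0.014302903922041749
1.8 [ 0.2195 -0.5852  0.2467] [ 0.5812 -0.4027  0.4028 -0.5812] 1.0002515894201904 0.008
[[ 0.3512  0.      0.9363]
 [-0.9363 -0.0001  0.3512]
 [ 0.0001 -1.      0.    ]]
```

View pics/scene0.png

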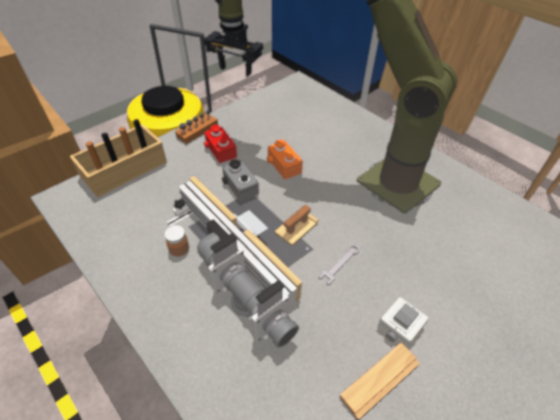

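View pics/side0.png

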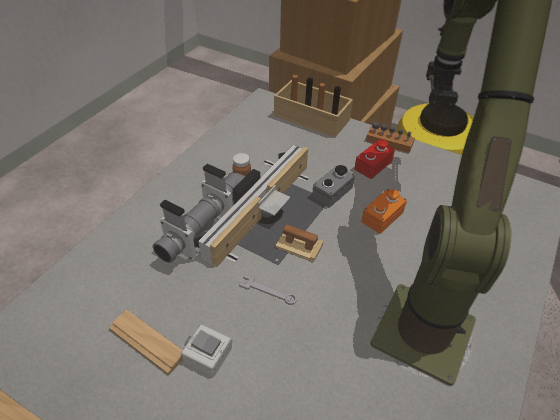

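View pics/wrist0.png

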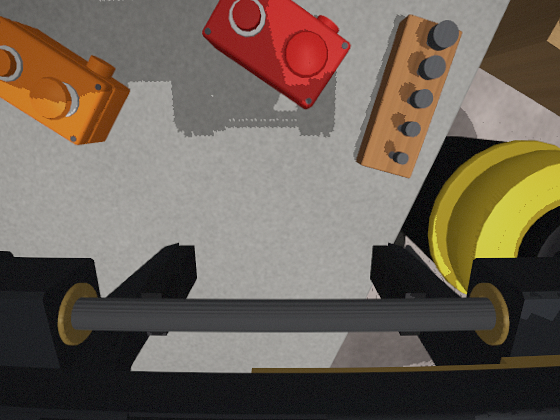

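```bash
python3 - <<'E'
from h import *
np.set_printoptions(precision=4,suppress=True)
S={c:snap(c) for c in('scene','side')}
def T(a,b): return tri(ray(S['scene'],a),ray(S['side'],b))
print('start',*T((174.3,242.4),(181,328.7)),atz(S['scene'],(174.3,242.4),.07),atz(S['side'],(181,328.7),.07))
print('stop',*T((161.1,236.5),(168.3,339.5)),atz(S['scene'],(161.1,236.5),.0845),atz(S['side'],(168.3,339.5),.0845))
print('station',*T((185.1,241.8),(194.1,332.6)))
for p in [(319.7,405.9),(325.1,399.6)]: print('rock',atz(S['scene'],p,.068))
for n in ['extractor_rocker','extractor_switch','gate_side','gate_fence','start_button','stop_button','router_station']:
  for c in S:
    for l in r.trace(c,n)[:3]:
        print(n,c,np.round(l['centre'],1),round(l['p'],2),l['region'].sum())
print('switch',*T((325.3,401.5),(356.8,211.6)))
for c,(x0,y0,w,h) in {'scene':(360,280,80,70),'side':(165,310,80,60)}.items():
    im=S[c]['frame'][y0:y0+h,x0:x0+w,::-1]; cv2.imwrite(f'pics/sw_{c}.png',cv2.resize(im,None,fx=8,fy=8,interpolation=cv2.INTER_CUBIC))
for c,(x0,y0,w,h) in {'scene':(200,195,110,160),'side':(140,140,160,130)}.items():
    im=S[c]['frame'][y0:y0+h,x0:x0+w,::-1]; k=3.7 if c=='scene' else 4.5; cv2.imwrite(f'pics/g_{c}.png',cv2.resize(im,None,fx=k,fy=k,interpolation=cv2.INTER_CUBIC))
E
```

```text
start [ 0.4162 -0.3101  0.0729] 0.006360977561208112 [ 0.4127 -0.3169  0.07  ] [ 0.4169 -0.3086  0.07  ]
stop [ 0.4043 -0.3544  0.0945] 0.002076231157634741 [ 0.3972 -0.3653  0.0845] [ 0.4081 -0.3641  0.0845]
station [ 0.4063 -0.333   0.0025] 0.004920509544803031
rock [0.4346 0.3326 0.068 ]
rock [0.4571 0.331  0.068 ]
extractor_rocker scene [316.  408.4] 0.89 370
extractor_rocker side [341.7 206.5] 0.59 449
extractor_rocker side [351.5 204.6] 0.38 1744
extractor_switch scene [324.  403.1] 0.56 1589
extractor_switch scene [241.2 175.6] 0.2 592
extractor_switch side [351.9 207.4] 0.8 1680
gate_side scene [297.6 268.2] 0.93 550
gate_side scene [177.5 243.1] 0.34 48
gate_side side [216.1 173. ] 0.94 434
gate_fence scene [250.6 220.6] 0.71 516
gate_fence scene [316.2 407.7] 0.46 369
gate_fence scene [168.5 234.8] 0.27 101
gate_fence side [175.8 218. ] 0.74 420
gate_fence side [350.  205.4] 0.47 1643
start_button side [342.8 203.4] 0.62 388
start_button side [208.2 382.4] 0.38 37
stop_button scene [144.4 281. ] 0.53 78
stop_button scene [165.1 234.6] 0.51 73
stop_button side [168.1 338.2] 0.62 111
router_station scene [181.  240.1] 0.92 1081
router_station scene [144.  220.1] 0.89 831
router_station scene [159.1 281.5] 0.59 979
router_station side [185.1 332.6] 0.67 1135
router_station side [208.7 381.5] 0.59 1179
router_station side [162.6 375.5] 0.56 1000
switch [ 0.4122  0.3225 -0.0038] 0.004034946384250115
```

View pics/sw_scene.png

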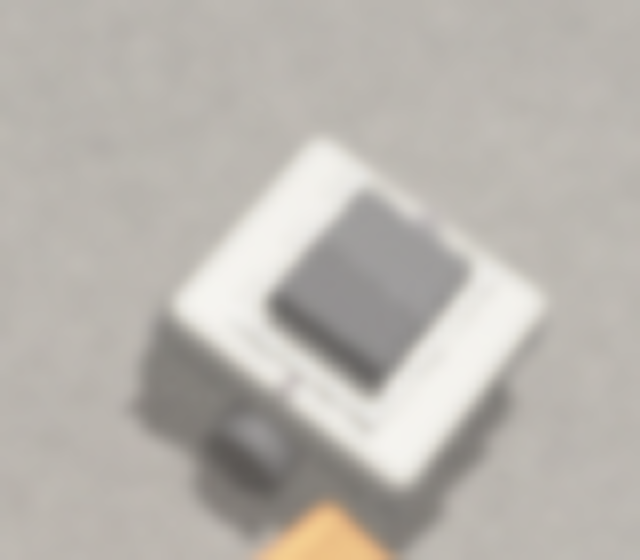

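View pics/g_scene.png

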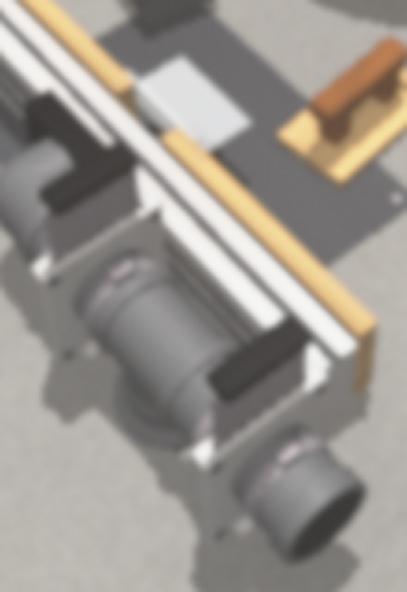

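View pics/g_side.png

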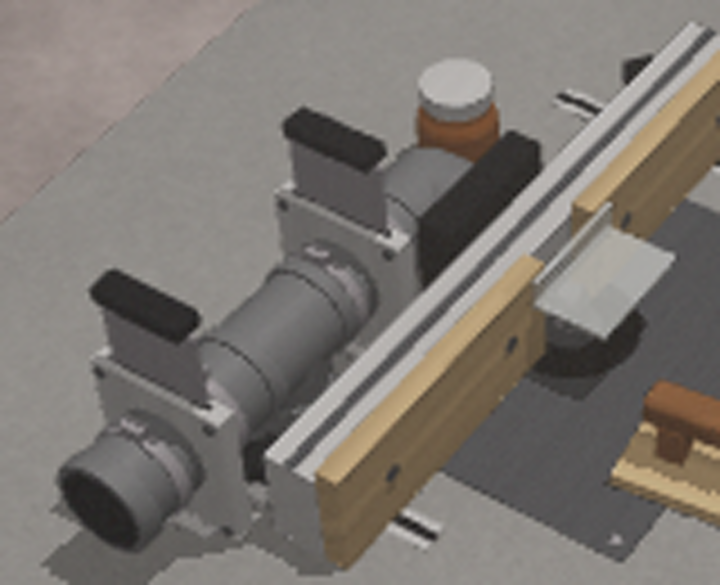

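```bash
python3 -m inch '-28 -10 39 5; -56 -20 78 10; -84 -30 117 15; -112 -40 156 20; -140 -45 195 23; -168 -45 234 23; -196 -45 273 23; -224 -45 312 23; -252 -45 351 23; -280 -45 390 23' -1 20
```

```text
clock: 3.6
tool_pos: [0.4873, -0.1843, 0.292]
eef_rot: [0.489, -0.51, 0.511, -0.489]
contact_force: [0.4, -0.6, -0.5]
opening: 0.113
```

```bash
python3 -m inch '-45 0 15 0; -90 0 30 0; -135 0 45 0; -180 0 60 0; -225 0 75 0; -270 0 90 0; -299 0 100 0; -299 0 100 0'
python3 - <<'E'
from h import *
np.set_printoptions(precision=4,suppress=True)
s=snap('wrist','w1.png')
print(r.get_state()['tool_pos'],r.get_state()['q'])
for n in ['gate_side_cap','gate_fence_cap']:
  for l in r.tip_of('wrist',n): print(n,l['centre'],l['p'],atz(s,l['centre'],.184))
E
```

```text
clock: 4.4
tool_pos: [0.5996, 0.1155, 0.2914]
eef_rot: [-0.49, 0.509, -0.507, 0.493]
contact_force: [-0.2, -0.3, -0.1]
opening: 0.002
[0.599  0.1114 0.2913] [-0.2266  0.6149 -0.0568  1.5646  0.0385  0.963  -1.9036]
gate_side_cap [113.7, 291.4] 0.73 [0.6729 0.1069 0.184 ]
gate_fence_cap [119.9, 516.7] 0.71 [ 0.6645 -0.0644  0.184 ]
gate_fence_cap [115.6, 290.0] 0.19 [0.6716 0.1079 0.184 ]
```

View pics/w1.png

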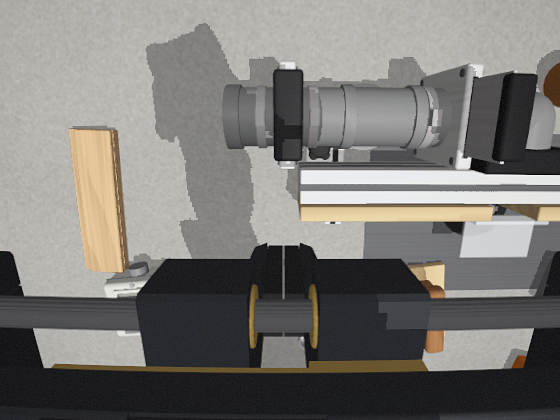

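```bash
python3 -m inch '2 0 36 0; 4 0 72 0; 4 25 72 0; 4 55 72 0; 4 80 72 0; 4 92 72 0; 4 104 72 0; 4 116 72 0; 4 126 72 0; 4 134 72 0'
```

```text
clock: 5.55
tool_pos: [0.6714, 0.1004, 0.1577]
eef_rot: [0.489, -0.51, 0.511, -0.489]
contact_force: [-0.4, -2.9, 3.7]
opening: 0.005
```

```bash
python3 -m inch '0 5 0 0; 0 10 0 0; 0 13 0 0; 0 15 0 0; 0 16 0 0; 0 16 0 0'
```

```text
clock: 6.15
tool_pos: [0.6713, 0.1015, 0.1425]
eef_rot: [0.489, -0.51, 0.511, -0.49]
contact_force: [-0.2, -2.1, 4.7]
opening: 0.006
```

```bash
python3 -m inch '0 1 0 0; 0 2 0 0; 0 3 0 0; 0 4 0 0; 0 4 0 0'
```

```text
clock: 6.65
tool_pos: [0.6714, 0.1014, 0.1422]
eef_rot: [0.488, -0.51, 0.511, -0.49]
contact_force: [-7.2, -4.7, 26.4]
opening: 0.007
```

```bash
python3 -m inch '0 -40 0 0; 0 -80 0 0; 0 -105 -30 0; -27 -105 -67 0; -54 -105 -104 0; -81 -105 -141 0; -108 -105 -178 0; -135 -105 -215 0; -162 -105 -252 0; -189 -105 -289 0'; python3 -m inch '-22 0 -20 0; -22 0 -20 0;-22 0 -20 0'
python3 - <<'E'
from h import *
np.set_printoptions(precision=4,suppress=True)
s=snap('wrist','w2.png');s2=snap('scene','s2.png');s3=snap('side','d2.png')
print(r.get_state()['tool_pos'],r.get_state()['clock'],r.get_state()['contact_force'])
for c,x in(('wrist',s),('side',s3),('scene',s2)):
 for n in ['rocker_proud_end','gate_side_cap','gate_fence_cap']:
  for l in r.tip_of(c,n): print(c,n,l['centre'],round(l['p'],2),atz(x,l['centre'],{'r':.068,'gate_s':.134,'gate_f':.189}['r' if n[0]=='r' else n[:6]]))
k=3
cv2.imwrite('pics/d2c.png',cv2.resize(s3['frame'][140:280,130:350,::-1],None,fx=3,fy=3))
E
```

```text
clock: 7.65
tool_pos: [0.3876, 0.3044, 0.2426]
eef_rot: [-0.489, 0.511, -0.51, 0.49]
contact_force: [0.0, 0.7, 0.6]
opening: 0.004
clock: 7.95
tool_pos: [0.3702, 0.3262, 0.2426]
eef_rot: [-0.49, 0.51, -0.51, 0.49]
contact_force: [0.2, -0.1, -0.4]
opening: 0.01
[0.3719 0.3243 0.2426] 8.1 [-0.7642 -0.1221 -0.3141]
wrist rocker_proud_end [116.1, 279.9] 0.75 [0.4424 0.3259 0.068 ]
side rocker_proud_end [339.1, 198.0] 0.94 [0.4375 0.3274 0.068 ]
side gate_side_cap [218.7, 175.7] 0.6 [0.6716 0.1019 0.134 ]
scene rocker_proud_end [177.7, 243.2] 0.67 [ 0.4193 -0.3047  0.068 ]
scene rocker_proud_end [321.3, 402.8] 0.63 [0.4435 0.3302 0.068 ]
scene gate_side_cap [302.9, 267.6] 0.64 [0.6739 0.1079 0.134 ]
scene gate_fence_cap [239.7, 223.9] 0.8 [ 0.6609 -0.0647  0.189 ]
```

View pics/w2.png

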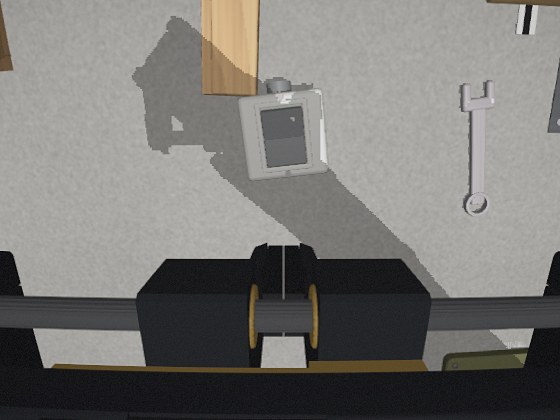

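View pics/d2c.png

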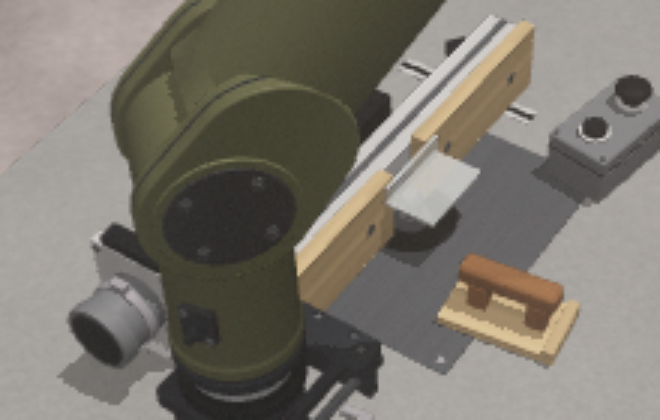

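```bash
python3 -m inch '-2 15 36 0; -3 40 72 0; -3 85 72 0; -3 125 72 0; -3 150 72 0; -3 158 72 0; -3 162 72 0; -3 162 72 0'; python3 - <<'E'
from h import *
s=snap('scene','s3.png');cv2.imwrite('pics/s3c.png',cv2.resize(s['frame'][260:360,340:470,::-1],None,fx=5,fy=5))
E
```

```text
clock: 9.35
tool_pos: [0.4435, 0.3256, 0.0813]
eef_rot: [0.489, -0.51, 0.511, -0.49]
contact_force: [-0.1, 1.2, 0.3]
opening: 0.001
```

View pics/s3c.png

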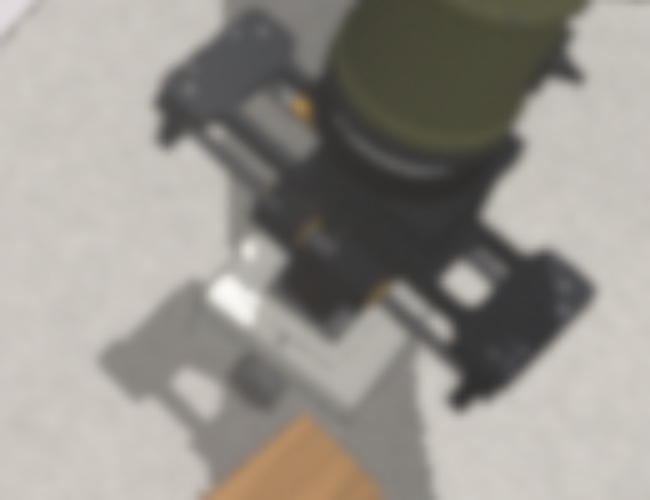

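The closed fingers stand over the far facet, level with its far end. Next I press slowly.

```bash
python3 -m inch '0 3 0 0; 0 5 0 0; 0 7 0 0; 0 9 0 0; 0 10 0 0; 0 11 0 0; 0 11 0 0'
```

```text
clock: 10.1
tool_pos: [0.4453, 0.3259, 0.0714]
eef_rot: [0.487, -0.51, 0.511, -0.491]
contact_force: [2.5, 0.2, 14.0]
opening: 0.002
```

```bash
python3 -m inch '0 1 0 0; 0 2 0 0; 0 2 0 0'; python3 -m inch '0 -40 0 0; 0 -80 0 0; 0 -120 0 0; 0 -150 0 0; 0 -165 -40 0; 0 -165 -72 0; 0 -165 -72 0'
python3 - <<'E'
from h import *
s=snap('wrist','w4.png');cv2.imwrite('pics/w4c.png',cv2.resize(s['frame'][60:200,200:360,::-1],None,fx=4,fy=4))
print(r.get_state()['tool_pos'])
E
```

```text
clock: 10.4
tool_pos: [0.4453, 0.326, 0.0712]
eef_rot: [0.487, -0.51, 0.511, -0.491]
contact_force: [-0.5, -3.4, 31.2]
opening: 0.008
clock: 11.1
tool_pos: [0.3651, 0.3281, 0.2325]
eef_rot: [-0.493, 0.51, -0.508, 0.489]
contact_force: [0.3, 0.6, 0.3]
opening: 0.006
[0.36795924 0.32803161 0.23243963]
```

View pics/w4c.png

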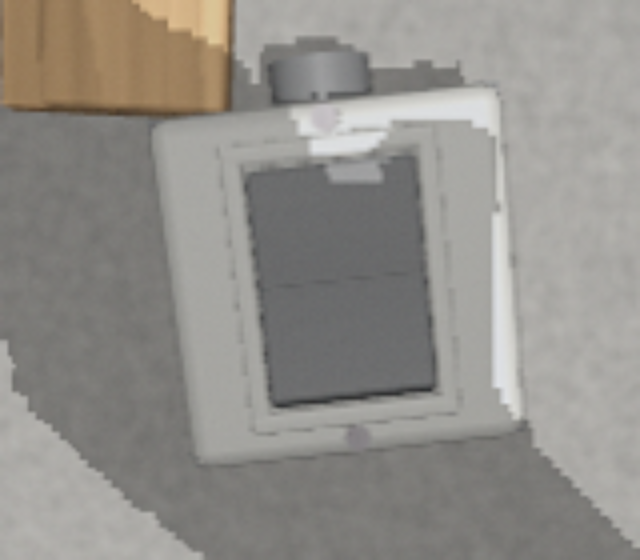

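```bash
python3 -m inch '48 -8 0 0; 96 -15 0 0; 144 -15 0 0; 192 -15 0 0; 240 -15 0 0; 288 -15 0 0; 336 -15 0 0; 384 -15 0 0; 432 -15 0 0; 480 -15 0 0'; python3 -m inch '48 0 0 0; 96 0 0 0; 144 0 -3 0; 160 0 -3 0; 160 0 -3 0;160 0 -3 0'
python3 - <<'E'
from h import *
np.set_printoptions(precision=4,suppress=True)
s=snap('wrist','w5.png')
st=r.get_state();print(st['tool_pos'],st['q'],st['clock'])
for n,z in [('start_top',.07),('stop_top',.0845)]:
  for l in r.tip_of('wrist',n): print(n,l['centre'],round(l['p'],2),atz(s,l['centre'],z))
E
```

```text
clock: 12.15
tool_pos: [0.3502, -0.1539, 0.2473]
eef_rot: [-0.489, 0.511, -0.51, 0.489]
contact_force: [1.1, -0.3, -0.2]
opening: 0.007
clock: 12.75
tool_pos: [0.3407, -0.3098, 0.2472]
eef_rot: [-0.489, 0.511, -0.51, 0.49]
contact_force: [-0.7, 0.6, -0.7]
opening: 0.005
[ 0.341  -0.3091  0.2473] [ 0.7153  0.4794 -0.1172  2.0437  0.0906  0.6253 -1.0736] 12.8
start_top [166.1, 471.3] 0.79 [ 0.3578 -0.5     0.07  ]
start_top [111.1, 274.4] 0.74 [ 0.4176 -0.305   0.07  ]
stop_top [178.6, 535.1] 0.97 [ 0.3457 -0.5582  0.0845]
stop_top [119.8, 347.3] 0.95 [ 0.407  -0.3713  0.0845]
```

View pics/w5.png

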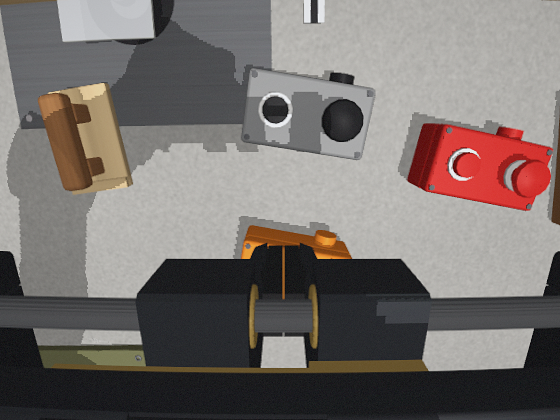

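```bash
python3 -m inch '-3 0 40 0; -7 10 76 0; -7 55 76 0; -7 100 76 0; -7 140 76 0; -7 155 76 0; -7 161 76 0; -7 163 76 0; -7 163 76 0'; python3 - <<'E'
from h import *
s=snap('side','d6.png');cv2.imwrite('pics/d6c.png',cv2.resize(s['frame'][130:230,280:400,::-1],None,fx=5,fy=5))
E
```

```text
clock: 13.8
tool_pos: [0.4179, -0.307, 0.0855]
eef_rot: [0.489, -0.51, 0.511, -0.49]
contact_force: [-0.0, -0.6, 0.2]
opening: 0.002
```

View pics/d6c.png

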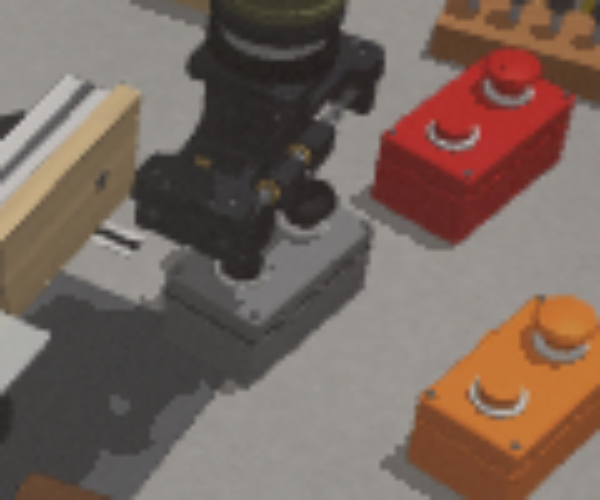

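```bash
python3 -m inch '0 4 0 0; 0 7 0 0; 0 9 0 0; 0 10 0 0; 0 11 0 0; 0 12 0 0; 0 12 0 0'
```

```text
clock: 14.55
tool_pos: [0.4176, -0.3076, 0.0734]
eef_rot: [0.489, -0.51, 0.511, -0.489]
contact_force: [-0.7, 0.2, 9.0]
opening: 0.007
```

```bash
python3 -m inch '0 1 0 0; 0 1 0 0'; python3 -m inch '0 -40 0 0; 0 -80 0 0; 0 -120 0 0; 0 -150 0 0; 0 -165 -40 0; 0 -165 -76 0; 0 -165 -76 0; 0 -165 -76 0'
python3 - <<'E'
from h import *
S=snap('scene','s7.png');D=snap('side','d7.png');W=snap('wrist','w7.png')
print(r.get_state()['tool_pos'],r.get_state()['contact_force'],r.get_state()['clock'])
for n,z in [('start_top',.07),('stop_top',.0845)]:
  for l in r.tip_of('wrist',n): print(n,l['centre'],round(l['p'],2),atz(W,l['centre'],z))
E
```

```text
clock: 14.75
tool_pos: [0.4176, -0.3076, 0.0733]
eef_rot: [0.489, -0.51, 0.511, -0.489]
contact_force: [-0.6, 1.4, 18.0]
opening: 0.007
clock: 15.55
tool_pos: [0.3405, -0.304, 0.2367]
eef_rot: [-0.489, 0.511, -0.511, 0.489]
contact_force: [0.0, 0.2, -0.4]
opening: 0.003
[ 0.34244351 -0.30387919  0.23644735] [-0.19954248  0.53393681  0.22675303] 15.7
start_top [168.2, 483.5] 0.55 [ 0.35904659 -0.50098881  0.07      ]
stop_top [119.3, 354.3] 0.65 [ 0.40931169 -0.36992465  0.0845    ]
stop_top [185.0, 547.8] 0.59 [ 0.3432461 -0.5584422  0.0845   ]
```

View pics/d7.png

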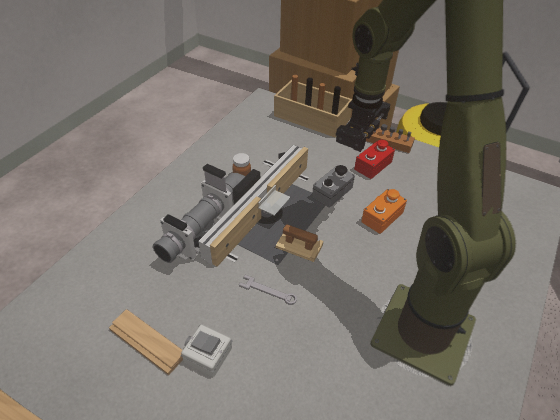

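View pics/w7.png

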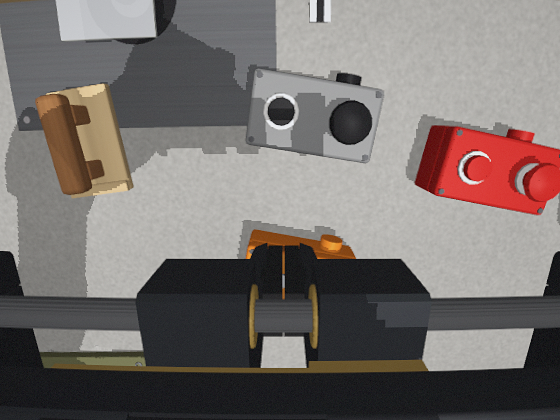

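View pics/s7.png

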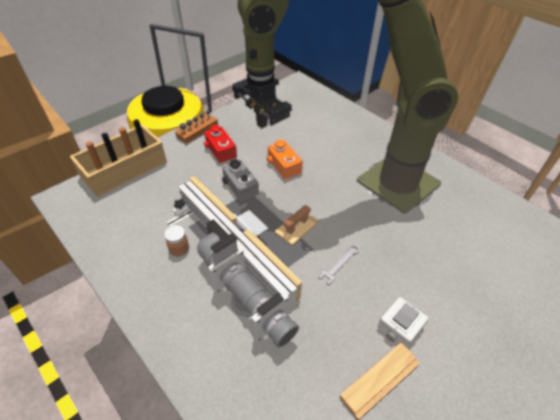

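```bash
python3 - <<'E'
from plant import r
print(r.finish_job())
E
```

```text
the job is handed in; nothing more can be done
None
```

I did the three presses in the required order with the fingers closed, and handed the job in at about 15.7 s. It reports no verdict, so these are my own checks.

1. **Side gate:** I pushed the blade down until it stopped hard, with the fingertips at 134 mm and 26 N. The later pictures show it shut and the fence gate still open.
2. **Extractor:** I pressed the far end of the rocker to its stop, with the fingertips at 63 mm and 31 N. The wrist picture shows it switched over.
3. **Start button:** I pressed it about 5 mm to the bottom, with the fingertips at 65 mm and 18 N, then let go. It looks up in the last pictures, but I could not measure its height.

In the last pictures the stop button looks up, the loose things look to be where they were, and the gripper is clear of everything with no contact force.

Two checks disagreed:
- **Start button:** In the last wrist picture the network missed it and reported only the red look-alike's, so I relied on the picture itself.
- **Early fixes:** First position estimates from the fixed cameras differed by up to about 6 mm (11 mm for the stop button). I aimed each press from a closer wrist-camera view instead.

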